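Copy a trestle leg's splay with the mitre gauge

ROBOT

A 6-joint arm with a two-finger parallel gripper is mounted at the origin on the work surface. World frame = base frame: x ahead of the robot, y to its left, z up, the work surface at z = 0. Lengths are in m, angles in rad, forces in N, time in s.
With the tool pointing down it reaches from about 0.3 to 0.875 m from the base axis. Payload 6.4 kg.
Tool frame: the origin (TCP) lies at the very end of the fingers, on their centre line; the grasp point (between the pads) lies 19 mm behind it; z points along the fingers, y is the direction in which the jaws open and shut (so a half turn about z gives the same grasp; the last joint's range is limited). The gripper opens to 88 mm and grips with 3 to 60 N. Pads are 18 mm wide; open, the fingers measure 123 mm over their backs; the gripper's body (75 mm by 187 mm) begins 45 mm behind the grasp point.
Start: joints at [1.081, 0.181, 1.607, -0, 1.354, -0.206], TCP at [0.161, 0.552, 0.239] pointing down, gripper open.
Joint ranges: [-2.99, 2.99], [-0.89, 2.07], [0.3, 2.58], [-1.14, 4.28], [0, 2.63], [-3.12, 3.12]. Speed limits (rad/s): [2.57, 2.57, 3.01, 3.14, 3.14, 3.14].

INTERFACE

Orientations are given as a 3x3 rotation matrix whose columns are the frame's x, y, z axes.
In Python, from station import r gives the robot as it stands. Calls block until the motion is done:
- r.movep(position, orientation): joint-space move of the TCP to a pose.
- r.movel(position, orientation=None, speed=0.15, f_stop=None): straight line of the TCP; orientation=None keeps the orientation; speed is the mean speed in m/s. With f_stop (N) it stops when the force on the tool has changed by that much, and returns True; else False.
- r.set_joints(angles): joint-space move.
- r.command_gripper(opening): opening from 0.0 (shut) to 1.0 (fully open); the grip force is fixed at half the most; returns when the fingers have stopped.
- r.wait(seconds).
- r.solve_ik(position, orientation): joint angles nearest the present ones, or None.
- r.sense(): the state.
- r.read_camera(name): name is "side" or "top"; returns a dict with "frame" (480x640x3 uint8, red, green, blue), "range_z" (480x640 float32, m along the optical axis (not along the pixel's ray), 0 where there is no reading), "fx", "fy", "cx", "cy" (pixels), "k1" (the pictures are not rectified: a ray, as slopes to the right and down, at radius r is drawn at 1 + k1 r^2 times it, then the intrinsics apply), "origin" and "attitude" of the camera in the world. Camera axes: x right, y down, z forward; pixel columns grow to the right and rows downward; lengths in m; the calibration is good to about 2 mm. A picture is of the moment at which its call begins.
A pose or a line that the arm cannot do raises r.MotionError and nothing moves.
- r.job_done(): hands the job in, once; it reports no verdict.
The state is a dict: "t": time; "joint_pos": joint angles; "dq": joint speeds; "joint_efforts": joint torques, N m; "tcp_pos": TCP position; "ee_rot": TCP orientation; "force": force on the tool from outside, world axes, zero at the start; "ft_torque": the same for the moment, N m; "gripper_width": opening from 0.0 (shut) to 1.0 (fully open).
Only numpy, scipy, OpenCV 4.12 (cv2) and the standard library are available. Lean on these libraries where they do the work, as an engineer would, in place of code of your own. Each camera call takes 0.05 s, during which the arm holds its last target.

TASK

The finished trestle leg held down on the bed plate gives the splay: slide the mitre gauge along its track until its swivelling fence lies flush along the leg, pressed on it with 5 to 10 N (never more than 20 N), keep it pressed there while you turn the clamp handle clockwise until the head is locked firm at that angle, then draw the locked gauge back to its end stop. Then stand the loose leg blank on its narrow edge on the bed in front of the fence, in the same way as the finished leg stands, and press it just as lightly flush along the fence and butted against the fence's stop block, so that it is ready to be cut at the same angle. Let go of everything and leave the other things where they are.

Things in the scene. Friction and masses are not known exactly. Their poses are not given: they have to be found in the camera images.
- bed: brown wooden bed plate, 340 x 460 x 18 mm, fixed; an aluminium T-track runs along its y axis and carries the mitre gauge. Origin on the track's centre line at table height, 260 mm from the plate's right (-y) end; x away from the robot, y left along the track towards the finished leg. An aluminium end stop, 34 x 24 x 14 mm, stands on the track's right end
- leg: finished leg, a light batten standing on edge across the track, 24 mm wide, 48 high, fixed, far end lapped into a rail; hold-down clamps on its left reach 76 mm above the bed. Origin on its flat right side, which faces the gauge, at the bed's top over the track; x along that side (from -90 to +164 mm), y left into the batten. Up to 20 degrees either way from square to the track
- head: the gauge's swivelling head: grey half-round plate behind an aluminium fence. Origin on the swivel pin at the bed's top; x along the fence, y the normal of its face, towards the leg. Face at y = 10 mm, from x = -127 to 120, 1 to 20 mm above the bed. Loose, it swivels easily (0.06 N m, 0.6 rad either way) and lines itself up when pushed on the leg; locked, it holds 1 N m
- stop_face (a point): steel stop block at the fence's near end: 12 mm thick, standing out 22 mm from the fence's face, up to 22 mm above the bed. This point is where the stop's flat inner side meets the fence's face, 115 mm to -x of the swivel pin and 10 mm above the bed; axes as those of the head
- gauge (a joint): position of the gauge along its track in m: 0 against the end stop on the right, growing to the left (the bed's +y) towards the leg, at most 0.2; sliding takes about 2 N. Swivel pin and clamp handle travel with it
- handle_grip (a point): middle of the grip of the clamp handle, a black T-grip on the gauge 62 mm right (the bed's -y) of the swivel pin, used to push, pull and lock it: an upright paddle 46 mm long, 14 thick, 36 high, from 48 to 84 mm above the table. The point is on the vertical turning axis, 66 mm above the table; x along the paddle, y across its flats
- handle (a joint): turn of the clamp handle in rad, growing clockwise as seen from above: 0 (paddle across the track) to 0.15 is loose, it begins to grip near 0.55, is firm from 1.1, ends at 1.6. Stays where it is left; takes 0.15 N m loose, 0.3 N m at 1.3 rad
- blank_mid (a point): loose leg blank, a light batten 180 mm long, 24 wide, 48 high, 0.1 kg, standing on edge on the table left of the bed. This point is its centre, 24 mm above what it stands on; x along its length. When seated, its centre is 90 mm along the fence from the stop's inner side and 12 mm off the fence's face
- offcut: loose batten offcut 90 x 48 x 24 mm lying flat, left of the bed; leave it alone
- tape: yellow tape measure 66 x 62 x 34 mm lying on the bed's far right corner; leave it alone
- drill: cordless drill lying on its side, about 230 x 190 x 70 mm; leave it alone
- handbrush: bench brush with dark bristles, 275 x 50 x 61 mm; leave it alone
- hammer: hammer, 260 mm; leave it alone
- pliers: pliers with red grips, 170 mm; leave it alone
- glue: white bottle, 64 mm across, 160 mm tall; leave it alone
Things that resemble listed ones, but are neither listed nor needed, are in the scene too. What is shaped like the part that bears blank_mid but turquoise is not meant.

How it is judged:
By the outcome, as a careful person would: the job done as asked, in the order asked, and still so for the second after the job is handed in, with the robot touching nothing.
It also fails if it takes over 72 s, if anything falls off the work surface, if the arm or the gripper's body presses on something with over 40 N, if the wrist force passes 120 N, or if a joint passes its speed limit or range.

## Working session

There is one attempt and no reset: what is moved stays moved. The work goes in short steps, each a Python script; the robot and the scene stay as the last script left them, time stands still between calls to the robot, and variables do not carry over. Pictures are saved under pics/ and viewed, and the job is handed in when it is done.

```bash
ls; mkdir -p pics; cat > h.py <<'E'
import numpy as np, cv2
from station import r
def cam(n):
    return r.read_camera(n)
def save(c,p,crop=None,scale=1):
    im=c["frame"][:,:,::-1]
    if crop: x0,y0,x1,y1=crop; im=im[y0:y1,x0:x1]
    if scale!=1: im=cv2.resize(im,None,fx=scale,fy=scale,interpolation=cv2.INTER_CUBIC)
    cv2.imwrite(p,im)
def ray(c,u,v):
    a=np.array([(u-c["cx"])/c["fx"],(v-c["cy"])/c["fy"]]); s=a.copy()
    for _ in range(20): s=a/(1+c["k1"]*(s@s))
    return np.array(c["attitude"])@np.array([s[0],s[1],1.0])
def pz(c,u,v,z):
    d=ray(c,u,v); o=np.array(c["origin"]); return o+d*(z-o[2])/d[2]
def pd(c,u,v):
    return np.array(c["origin"])+ray(c,u,v)*c["range_z"][int(round(v)),int(round(u))]
def cloud(c):
    vv,uu=np.mgrid[0:480,0:640]
    a=np.stack([(uu-c["cx"])/c["fx"],(vv-c["cy"])/c["fy"]],-1); s=a.copy()
    for _ in range(20): s=a/(1+c["k1"]*(s**2).sum(-1,keepdims=True))
    d=np.concatenate([s,np.ones(s.shape[:2]+(1,))],-1)*c["range_z"][...,None]
    return np.array(c["origin"])+d@np.array(c["attitude"]).T
def proj(c,p):
    q=np.array(c["attitude"]).T@(np.array(p)-np.array(c["origin"]))
    s=q[:2]/q[2]; s=s*(1+c["k1"]*(s@s)); return s[0]*c["fx"]+c["cx"],s[1]*c["fy"]+c["cy"]
def R(a): # tool down, jaws (y) along heading a ; 
    y=np.array([np.cos(a),np.sin(a),0]); z=np.array([0,0,-1.]); x=np.cross(y,z)
    return np.stack([x,y,z],1)
E
python3 - <<'E'
from h import *
import pickle
for n in("top","side"):
    c=cam(n); save(c,f"pics/{n}0.png"); pickle.dump(c,open(f"{n}0.pkl","wb"))
    print(n,{k:c[k] for k in("fx","fy","cx","cy","k1","origin","attitude")})
s=r.sense();print(s)
E
```

```text
pics
top {'fx': 520.7895690181082, 'fy': 520.7895690181082, 'cx': 317.5836358172099, 'cy': 227.38689678313528, 'k1': -0.09861071196871586, 'origin': array([ 0.25170528, -0.00761795,  1.40213534]), 'attitude': array([[-0.09833045, -0.97080289,  0.2187987 ],
       [-0.9951525 ,  0.09628194, -0.02003212],
       [-0.00161912, -0.21970784, -0.97556437]])}
side {'fx': 434.35149114195906, 'fy': 434.35149114195906, 'cx': 319.49314519334104, 'cy': 243.74709230216695, 'k1': -0.09229414381969153, 'origin': array([ 0.32180844, -0.93886282,  0.82081717]), 'attitude': array([[ 0.98089168, -0.11064387,  0.16002949],
       [-0.19417706, -0.60797376,  0.7698462 ],
       [ 0.01211497, -0.78620979, -0.61784091]])}
{'t': 0.1, 'joint_pos': array([ 1.08070003e+00,  1.81442993e-01,  1.60786584e+00, -1.76638428e-05,
        1.35384518e+00, -2.06291163e-01]), 'dq': array([-2.20755733e-05, -2.27913693e-03, -3.41122823e-03,  1.22316716e-04,
       -1.71221086e-03, -2.40013833e-03]), 'joint_efforts': array([-3.85498447e-05, -4.34819984e+01, -3.42697263e+01,  7.04340893e-02,
        3.40342394e-02, -2.43340043e-05]), 'tcp_pos': array([0.16076029, 0.55157307, 0.23793399]), 'ee_rot': array([[-9.59997873e-01,  2.80006366e-01, -7.19729204e-04],
       [ 2.80007127e-01,  9.59996921e-01, -1.38568695e-03],
       [ 3.02936654e-04, -1.53178583e-03, -9.99998781e-01]]), 'force': array([-0.96593849, -0.21823506, -0.33236025]), 'ft_torque': array([ 0.01480384, -0.08048352,  0.01529997]), 'gripper_width': 1.000941516191476}
```

View pics/top0.png

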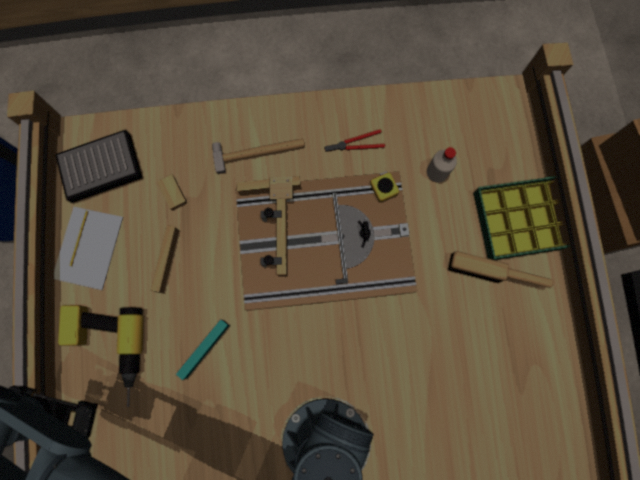

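View pics/side0.png

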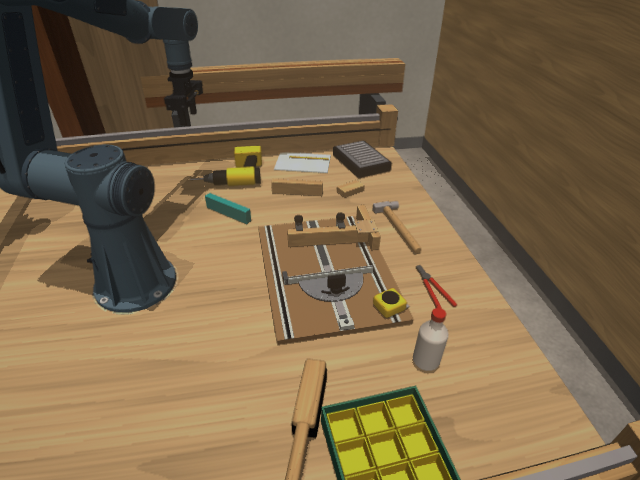

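The top view shows the bed at (325,240), the finished leg at (282,230), the head at (350,235) and the T-grip at (364,233). For the blank there are three look-alikes: the wooden batten at (166,260), a turquoise batten at (203,348) which is excluded, and the short flat offcut at (174,192). By the description I choose (166,260), and will check it in a close crop.

```bash
python3 - <<'E'
from h import *
import pickle
c=pickle.load(open("top0.pkl","rb")); s=pickle.load(open("side0.pkl","rb"))
save(c,"pics/top0bed.png",(225,165,425,315),4)
save(c,"pics/top0blank.png",(140,170,240,300),4.5)
save(s,"pics/side0bed.png",(240,170,440,320),4)
P=cloud(c)
for u,v in [(166,260),(174,192),(203,348),(282,230),(364,233),(350,210),(300,215),(300,270)]: print(u,v,P[v,u].round(4))
E
```

```text
166 260 [0.5074 0.3743 0.0451]
174 192 [0.6995 0.3504 0.027 ]
203 348 [0.2695 0.2872 0.0494]
282 230 [0.5529 0.0586 0.0692]
364 233 [ 0.5212 -0.1531  0.0814]
350 210 [ 0.6002 -0.1288  0.0252]
300 215 [0.602  0.0085 0.0161]
300 270 [0.4509 0.0224 0.0148]
```

View pics/top0bed.png

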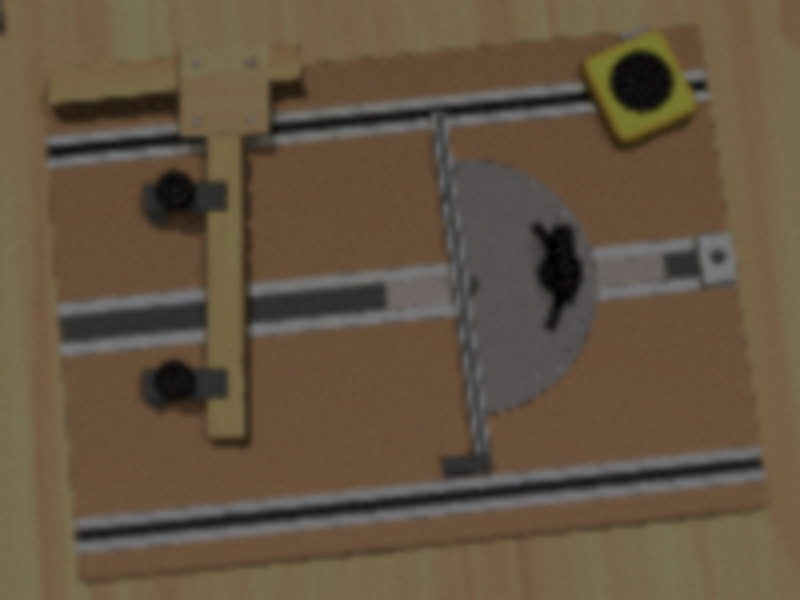

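View pics/top0blank.png

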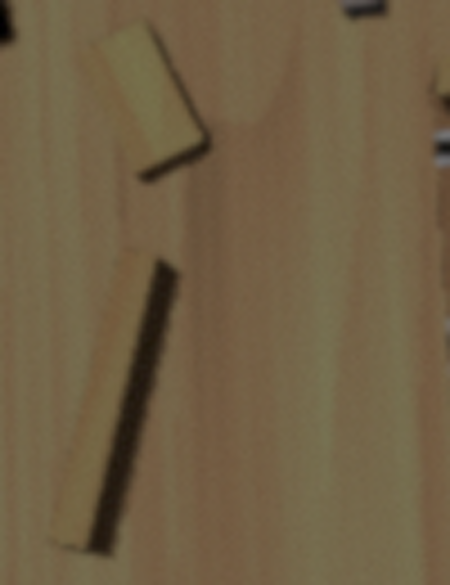

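View pics/side0bed.png

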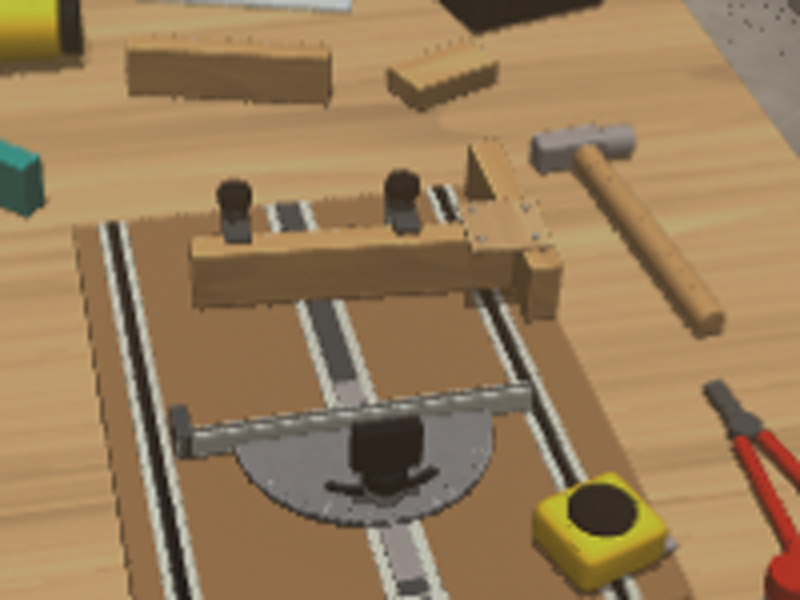

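```bash
python3 - <<'E'
from h import *
import pickle
c=pickle.load(open("top0.pkl","rb")); s=pickle.load(open("side0.pkl","rb"))
def C(x,y,z): return pz(c,225+(x-1.5)/4,165+(y-1.5)/4,z)
for n,x,y,z in [("bed LB",82,580,.018),("bed RB",767,510,.018),("bed RT",702,28,.018),
 ("trackL",61,330,.018),("trackMid",385,297,.018),
 ("leg near R",246,440,.066),("leg far R",243,142,.066),("leg near L",208,440,.066),("leg far L",207,142,.066),
 ("fence far face",434,112,.038),("fence near face",480,455,.038),("stop tl",443,458,.04),("stop br",490,475,.04)]:
    print(n,C(x,y,z).round(4))
for nm,k in(("top",c),("side",s)):
    P=cloud(k).reshape(-1,3)
    m=(k["range_z"].reshape(-1)>0)&(abs(P[:,0]-.52)<.08)&(abs(P[:,1]+.15)<.08)&(P[:,2]>.055)&(P[:,2]<.12)
    Q=P[m]; print(nm,len(Q),Q.mean(0).round(4),Q.min(0).round(4),Q.max(0).round(4))
    q=Q[:,:2]-Q[:,:2].mean(0); w,v=np.linalg.eigh(q.T@q); print(v[:,1],np.ptp(q@v[:,1]),np.ptp(q@v[:,0]))
    # blank
    m=(k["range_z"].reshape(-1)>0)&(abs(P[:,0]-.507)<.12)&(abs(P[:,1]-.374)<.06)&(P[:,2]>.036)&(P[:,2]<.07)
    Q=P[m]; print("blank",len(Q),Q.mean(0).round(4),cv2.minAreaRect(Q[:,:2].astype(np.float32)),Q[:,2].max())
E
```

```text
bed LB [0.3593 0.1764 0.018 ]
bed RB [ 0.3603 -0.2804  0.018 ]
bed RT [ 0.6987 -0.2819  0.018 ]
trackL [0.5284 0.1788 0.018 ]
trackMid [ 0.5295 -0.0418  0.018 ]
leg near R [0.435 0.058 0.066]
leg far R [0.6339 0.043  0.066 ]
leg near L [0.4374 0.0824 0.066 ]
leg far L [0.6363 0.0669 0.066 ]
fence far face [ 0.6502 -0.0874  0.038 ]
fence near face [ 0.4138 -0.0929  0.038 ]
stop tl [ 0.4141 -0.0684  0.04  ]
stop br [ 0.3999 -0.0979  0.04  ]
top 115 [ 0.5285 -0.1581  0.0801] [ 0.507  -0.1669  0.0575] [ 0.5534 -0.1517  0.0898]
[-0.99999652 -0.00263639] 0.04634526237951418 0.015186535852815444
blank 658 [0.5124 0.3816 0.0472] ((0.5138450860977173, 0.3828642666339874), (0.028207169845700264, 0.178517147898674), 73.74291229248047) 0.055705367963231556
side 222 [ 0.5277 -0.1624  0.0746] [ 0.5055 -0.1679  0.0553] [ 0.5518 -0.1509  0.0889]
[-0.99963275  0.02709931] 0.04640134053978988 0.016936348346326242
blank 370 [0.5099 0.3796 0.0477] ((0.5112295150756836, 0.38368165493011475), (0.03419918194413185, 0.1804506629705429), 73.25798034667969) 0.05685377521970192
```

```bash
python3 - <<'E'
from h import *
for a in (np.pi/2,-np.pi/2):
    for p,da in [((.529,-.159,.05),0),((.529,-.02,.05),0),((.529,-.02,.05),-1.4),((.529,-.185,.05),-1.4)]:
        q=r.solve_ik(p,R(a+da)); print(a,da,None if q is None else np.round(q,2))
for p,a in [((.513,.383,.024),73.7),((.505,-.095,.044),85.6),((.505,-.07,.024),-4.4),((.505,-.07,.024),175.6),((.62,-.1,.024),-4.4)]:
    q=r.solve_ik(p,R(np.radians(a))); print(p,a,None if q is None else np.round(q,2))
print(r.sense()["t"])
E
```

```text
1.5707963267948966 0 [-0.51  0.38  1.79 -0.    0.98 -2.08]
1.5707963267948966 0 [-0.26  0.34  1.85 -0.    0.96 -1.83]
1.5707963267948966 -1.4 [-0.26  0.34  1.85 -0.    0.96 -0.43]
1.5707963267948966 -1.4 [-0.55  0.39  1.77 -0.    0.98 -0.72]
-1.5707963267948966 0 [-0.51  0.38  1.79 -0.    0.98  1.06]
-1.5707963267948966 0 [-0.26  0.34  1.85 -0.    0.96  1.31]
-1.5707963267948966 -1.4 [-0.26  0.34  1.85 -0.    0.96  2.71]
-1.5707963267948966 -1.4 [-0.55  0.39  1.77 -0.    0.98  2.42]
(0.513, 0.383, 0.024) 73.7 [ 0.46  0.58  1.55 -0.    1.01 -0.83]
(0.505, -0.095, 0.044) 85.6 [-0.42  0.32  1.89 -0.    0.94 -1.91]
(0.505, -0.07, 0.024) -4.4 [-0.37  0.35  1.9  -0.    0.89 -0.29]
(0.505, -0.07, 0.024) 175.6 [-0.37  0.35  1.9  -0.    0.89  2.85]
(0.62, -0.1, 0.024) -4.4 [-0.35  0.55  1.59 -0.    1.   -0.27]
0.1
```

```bash
python3 - <<'E'
from h import *
A=np.pi/2
r.movep((.529,-.159,.13),R(A)); print(r.sense()["t"])
r.movel((.529,-.159,.052),speed=.12,f_stop=8)
s=r.sense();print(s["t"],s["tcp_pos"],s["force"])
r.command_gripper(0.0)
s=r.sense();print(s["t"],s["tcp_pos"],s["force"],s["ft_torque"],s["gripper_width"]*88)
c=cam("top"); save(c,"pics/top1.png",(225,165,425,315),4)
E
```

```text
2.9417
3.7417 [ 0.52947289 -0.15916899  0.05250551] [ 0.1579227   0.31113022 -0.47899795]
4.85 [ 0.52901031 -0.15897033  0.0519942 ] [-0.40624895  0.06121754  0.22352291] [-0.0018954   0.02902871  0.04155199] 13.966193511274557
```

View pics/top1.png

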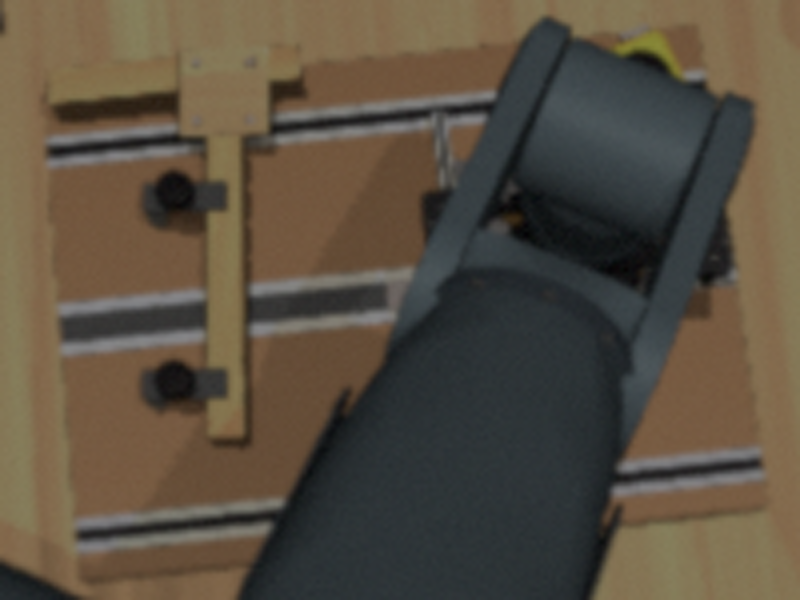

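```bash
cat >> h.py <<'E'
def favg(n=4,dt=.03):
    F=[];T=[]
    for _ in range(n):
        s=r.sense(); F.append(s["force"]); T.append(s["ft_torque"]); r.wait(dt)
    return np.mean(F,0),np.mean(T,0)
E
python3 - <<'E'
from h import *
print(favg()[0].round(2))
hit=r.movel((.529,-.159+.105,.052),speed=.07,f_stop=7)
s=r.sense();print(hit,s["t"],s["tcp_pos"],favg())
if not hit:
    hit=r.movel((.529,-.159+.155,.052),speed=.010,f_stop=6.5)
    s=r.sense();print(hit,s["t"],s["tcp_pos"],favg())
    print(r.sense()["t"])
    c=cam("side"); save(c,"pics/side2.png",(240,170,440,320),4)
E
```

```text
[0.13 0.04 0.02]
True 6.2917 [ 0.52814767 -0.06008471  0.05190291] (array([0.30639185, 2.4691064 , 5.12979149]), array([ 0.28529042, -0.12320622,  0.00644943]))
```

```bash
python3 - <<'E'
from h import *
s=r.sense();print(s["t"],s["tcp_pos"],favg())
c=cam("side"); save(c,"pics/side2.png",(240,130,440,280),4)
c=cam("top"); save(c,"pics/top2.png",(225,165,425,315),4)
E
```

```text
6.425 [ 0.52815799 -0.06106906  0.05191989] (array([0.84182745, 2.09414748, 5.65987278]), array([ 0.32973828, -0.1196592 ,  0.01139954]))
```

View pics/side2.png

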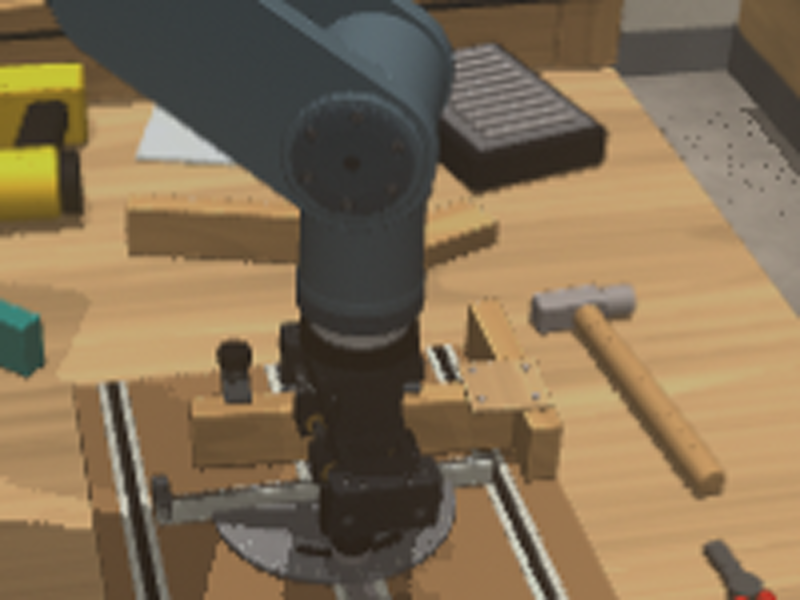

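View pics/top2.png

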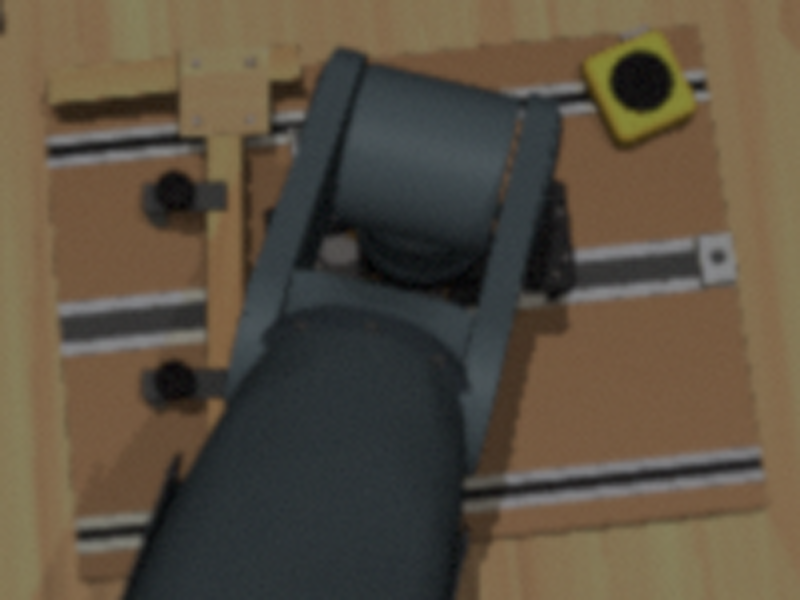

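```bash
python3 - <<'E'
from h import *
s=r.sense(); t0=s["t"]
r.movel((.529,-.061,.0525),speed=.05); 
s=r.sense();print(s["t"]-t0,s["tcp_pos"],favg())
hit=r.movel((.529,-.042,.0525),speed=.03,f_stop=9)
s=r.sense();print(hit,s["t"],s["tcp_pos"],favg())
E
```

```text
0.25 [ 0.52823928 -0.06062572  0.05197357] (array([-3.63656767,  0.41835896,  0.49793614]), array([0.09150684, 0.41840828, 0.03066029]))
False 7.825 [ 0.52809231 -0.04174838  0.05197537] (array([-5.15058095, -0.02572901, -1.07795059]), array([-0.01020011,  0.67664014,  0.00603026]))
```

```bash
python3 - <<'E'
from h import *
r.movel((.528,-.042,.0523),speed=.03)
print(favg())
hit=r.movel((.528,-.031,.0523),speed=.02,f_stop=6)
s=r.sense();print(hit,s["t"],s["tcp_pos"],favg(3))
if not hit:
  hit=r.movel((.528,-.005,.0523),speed=.008,f_stop=6)
  s=r.sense();print(hit,s["t"],s["tcp_pos"],favg(3)); s=r.sense();print(s["t"],s["tcp_pos"],s["force"])
E
```

```text
(array([-0.42292663,  1.67716683, -5.10350354]), array([0.18934891, 0.00052899, 0.02640125]))
False 9.0417 [ 0.52788017 -0.03060276  0.05207815] (array([  0.87145435,   0.36497042, -10.9259375 ]), array([ 0.01979343, -0.33041419,  0.01818158]))
True 10.575 [ 0.52784341 -0.0219837   0.05189878] (array([1.00963543, 1.24972865, 7.94796469]), array([ 0.28109932, -0.25369686, -0.00349316]))
10.675 [ 0.52783639 -0.02201953  0.05185858] [0.5463062  1.48461083 8.10045091]
```

```bash
python3 - <<'E'
from h import *
s=r.sense(); y=s["tcp_pos"][1]; t0=s["t"]
z=.0523
for i in range(14):
    y+=.0008
    r.movel((.528,y,z),speed=.02)
    s=r.sense(); f=s["force"]; p=s["tcp_pos"]
    print(round(s["t"],2),round(y,4),p.round(4),f.round(1),s["ft_torque"].round(2))
    if f[1]<-6: break
    z-=np.clip((f[2])*.00002*-1,-.0002,.0002)*0
E
```

```text
11.07 -0.0212 [ 0.5278 -0.0212  0.052 ] [ 0.4 -2.2 -6.4] [-0.32 -0.35  0.02]
11.32 -0.0204 [ 0.5278 -0.0204  0.0521] [ 0.8 -2.7 -7.9] [-0.35 -0.41  0.09]
11.57 -0.0196 [ 0.5278 -0.0195  0.0521] [ 0.8 -1.8 -9.7] [-0.45 -0.4  -0.03]
11.82 -0.0188 [ 0.5278 -0.0191  0.0521] [ -0.1  -3.8 -10.5] [-0.75 -0.37  0.04]
12.07 -0.018 [ 0.5278 -0.019   0.0521] [ -0.4  -8.2 -11.4] [-1.34 -0.27  0.03]
```

```bash
cat > turn.py <<'E'
from h import *
import sys,json
x,y,z,a=json.load(open("st.json"))
aend=float(sys.argv[1]); step=float(sys.argv[2])
while True:
    f=r.sense()["force"]
    x+=np.clip(f[0]*.00008,-.0004,.0004); y+=np.clip((8.3+f[1])*.00012,-.0005,.0004); z+=np.clip(f[2]*.000015,-.0001,.0001)
    if a<=aend+1e-6 and abs(f[1]+8.3)<1.5: break
    a=max(a-step,aend)
    r.movel((x,y,z),R(np.pi/2+a),speed=.02)
    s=r.sense(); e=s["ee_rot"]; yaw=np.arctan2(e[1,1],e[0,1])-np.pi/2
    print(round(s["t"],2),round(a,2),yaw.round(3),s["tcp_pos"].round(4),s["force"].round(1),s["ft_torque"].round(2),flush=True)
    json.dump([x,y,z,a],open("st.json","w"))
    if s["force"][1]<-14: print("HIGH"); 
E
echo '[0.528,-0.018,0.0522,0]' > st.json; timeout 100 python3 turn.py -0.2 0.05
```

```text
12.32 -0.05 -0.05 [ 0.5278 -0.019   0.0521] [ -0.3  -8.3 -10.3] [-1.28 -0.11 -0.02]
12.57 -0.1 -0.1 [ 0.5278 -0.019   0.0521] [-0.5 -8.3 -7.3] [-1.24  0.05 -0.02]
12.82 -0.15 -0.15 [ 0.5279 -0.019   0.0521] [-0.3 -8.3 -8.7] [-1.3   0.04 -0.05]
13.07 -0.2 -0.2 [ 0.5278 -0.0189  0.0521] [-0.7 -8.1 -7.5] [-1.31  0.1  -0.06]
```

```bash
timeout 100 python3 turn.py -1.4 0.08
```

```text
13.32 -0.28 -0.281 [ 0.5279 -0.0189  0.0521] [-1.1 -7.6 -6.6] [-1.24  0.15 -0.09]
13.57 -0.36 -0.361 [ 0.5279 -0.0189  0.0521] [-1.  -7.  -6.1] [-1.25  0.22 -0.14]
13.82 -0.44 -0.441 [ 0.5279 -0.0189  0.052 ] [-1.3 -8.4 -5.6] [-1.35  0.1  -0.17]
14.07 -0.52 -0.521 [ 0.5279 -0.0188  0.0521] [ 0.7 -7.8 -6.1] [-1.26  0.19 -0.16]
14.32 -0.6 -0.601 [ 0.5279 -0.0188  0.052 ] [-1.3 -8.2 -4.4] [-1.32  0.22 -0.15]
14.57 -0.68 -0.681 [ 0.5279 -0.0188  0.052 ] [-1.2 -8.1 -4.4] [-1.28  0.24 -0.16]
14.82 -0.76 -0.76 [ 0.528  -0.0188  0.052 ] [-1.8 -9.  -4.6] [-1.24  0.16 -0.15]
15.07 -0.84 -0.841 [ 0.528  -0.0188  0.052 ] [-1.3 -6.9 -3.8] [-1.19  0.13 -0.11]
15.32 -0.92 -0.92 [ 0.528  -0.0187  0.052 ] [-0.2 -7.7 -4.1] [-1.31  0.13 -0.09]
15.57 -1.0 -1.0 [ 0.528  -0.0187  0.0521] [-0.2 -7.9 -3.9] [-1.29  0.14 -0.09]
15.82 -1.08 -1.08 [ 0.528  -0.0187  0.052 ] [-0.1 -8.9 -3.6] [-1.32  0.17 -0.14]
16.07 -1.16 -1.16 [ 0.5281 -0.0187  0.052 ] [-0.2 -8.5 -2.3] [-1.26  0.16 -0.06]
16.32 -1.24 -1.24 [ 0.5281 -0.0187  0.052 ] [-1.  -8.8 -3. ] [-1.24  0.2  -0.06]
16.57 -1.32 -1.32 [ 0.5281 -0.0187  0.052 ] [-0.2 -7.  -3.9] [-1.21  0.08 -0.02]
16.82 -1.4 -1.4 [ 0.5281 -0.0187  0.052 ] [ 0.7 -8.7 -3.6] [-1.24  0.18 -0.05]
```

```bash
python3 - <<'E'
from h import *
s=r.sense();print(s["t"],s["gripper_width"]*88)
c=cam("side"); save(c,"pics/side3.png",(260,150,420,270),5)
s=r.sense();print(s["force"])
E
```

```text
16.8167 13.33609171676613
[-0.92496778 -7.73979813 -2.94242044]
```

View pics/side3.png

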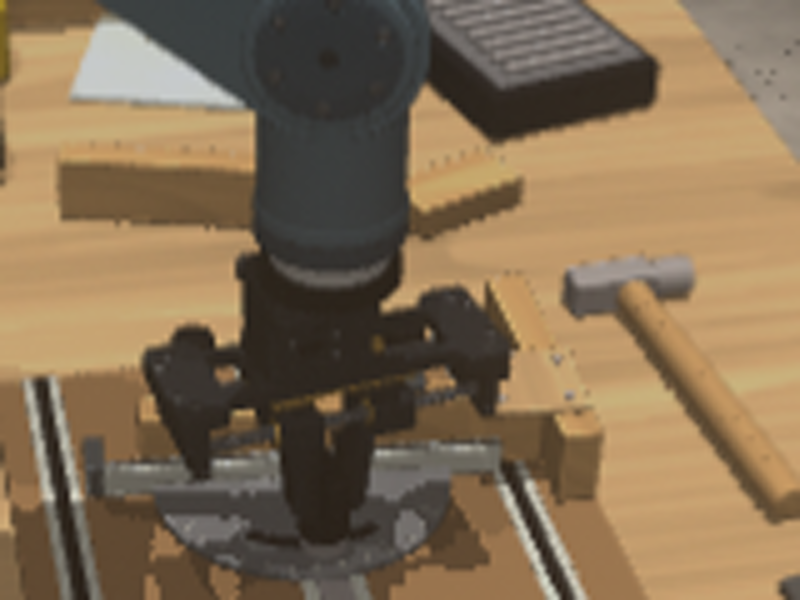

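```bash
python3 - <<'E'
from h import *
import json
x,y,z,a=json.load(open("st.json"))
O=R(np.pi/2+a)
r.movel((.5281,-.03,z),O,speed=.03)
s=r.sense();print(s["t"],s["tcp_pos"],s["force"])
r.movel((.5283,-.166,z),O,speed=.08)
s=r.sense();print(s["t"],s["tcp_pos"],s["force"])
y=-.166
for i in range(20):
    y-=.002
    r.movel((.5283,y,z),O,speed=.02)
    s=r.sense(); print(round(s["t"],2),round(y,4),s["tcp_pos"].round(4),s["force"].round(1))
    if s["force"][1]>6: break
E
```

```text
17.4333 [ 0.52830601 -0.03023852  0.05191594] [-4.0429899  -1.01454742  7.03156334]
19.2833 [ 0.52936219 -0.16675217  0.05194628] [ 1.00263339 -0.44551629  4.69946082]
19.53 -0.168 [ 0.5293 -0.1687  0.0519] [-0.6  1.5  5.7]
19.78 -0.17 [ 0.5294 -0.1706  0.0519] [-0.6  0.7  6.1]
20.03 -0.172 [ 0.5294 -0.1726  0.0519] [-0.2  0.6  6.1]
20.28 -0.174 [ 0.5294 -0.1746  0.0519] [ 0.1 -0.1  5. ]
20.53 -0.176 [ 0.5294 -0.1767  0.0519] [0.3 0.  5. ]
20.78 -0.178 [ 0.5294 -0.1786  0.0519] [0.1 0.9 5.1]
21.03 -0.18 [ 0.5294 -0.1806  0.0519] [1.6 1.2 5.5]
21.28 -0.182 [ 0.5294 -0.1813  0.0519] [0.8 6.  8.4]
21.53 -0.184 [ 0.5294 -0.1815  0.0519] [ 1.5 13.8 10.3]
```

```bash
python3 - <<'E'
from h import *
import json,pickle
x,y,z,a=json.load(open("st.json"))
r.movel((.5294,-.1818,z),speed=.02)
r.command_gripper(0.75)
s=r.sense();print(s["t"],s["tcp_pos"],s["force"])
r.movel((.5294,-.1818,.13),speed=.15)
r.movep((.513,.383,.15),R(np.radians(73.7)))
s=r.sense();print(s["t"],s["force"])
for n in("top","side"):
    c=cam(n); pickle.dump(c,open(f"{n}4.pkl","wb"))
    save(c,f"pics/{n}4.png",(260,170,420,290) if n=="top" else (240,170,440,320),5 if n=="top" else 4)
E
```

```text
22.6917 [ 0.52942962 -0.18178955  0.05077569] [-1.68679767  0.7268393  -0.30165428]
25.4 [ 0.20301443 -0.15681335 -0.28577559]
```

View pics/top4.png

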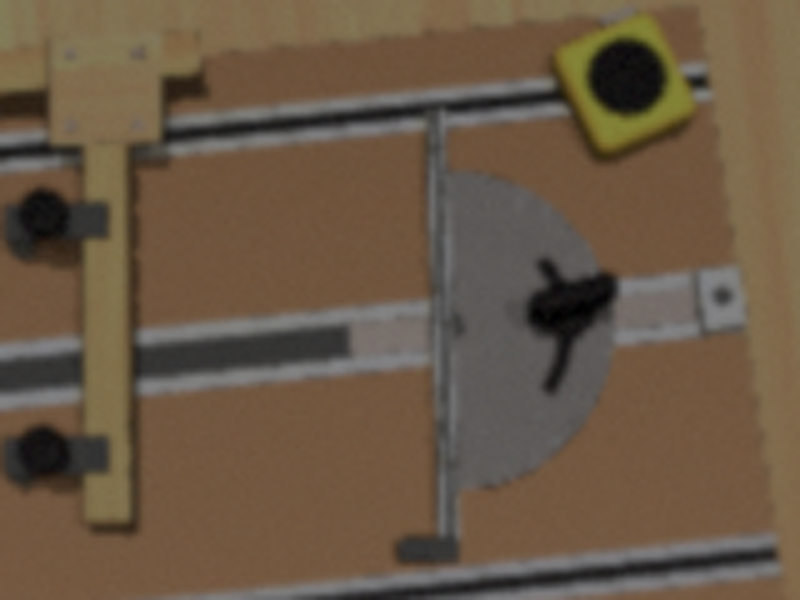

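View pics/side4.png

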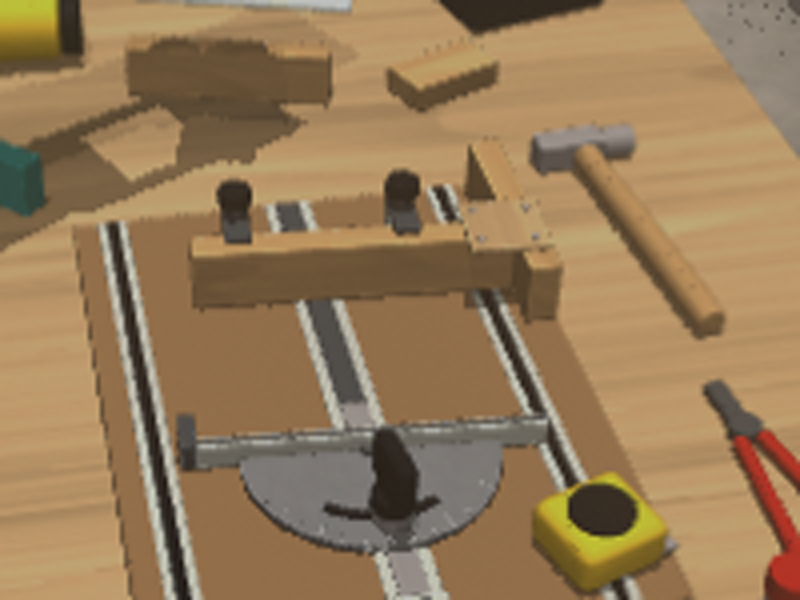

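The fence is now parallel to the leg. The slider meets the end stop at crop (697,300), and the paddle is turned nearly along the track. Next I measure the paddle angle and the fence pose.

```bash
python3 - <<'E'
from h import *
import pickle
c=pickle.load(open("top4.pkl","rb")); s=pickle.load(open("side4.pkl","rb"))
def C(x,y,z): return pz(c,260+(x-2)/5,170+(y-2)/5,z)
for n,x,y,z in [("fence far face",428,110,.038),("fence near face",437,535,.038),("stop tl",398,538,.04),("stop tr",455,538,.04),("stop bl",396,560,.04),("leg near",134,525,.066),("leg far",131,150,.066)]: print(n,C(x,y,z).round(4))
a=C(428,110,.038)-C(437,535,.038); print("fence",np.degrees(np.arctan2(a[1],a[0])))
a=C(131,150,.066)-C(134,525,.066); print("leg",np.degrees(np.arctan2(a[1],a[0])))
def S(x,y,z): return pz(s,240+(x-1.5)/4,170+(y-1.5)/4,z)
print("side fence far/near top face", S(546,413,.038).round(4), S(195,437,.038).round(4))
for k in (c,s):
    P=cloud(k).reshape(-1,3)
    m=(k["range_z"].reshape(-1)>0)&(abs(P[:,0]-.53)<.08)&(abs(P[:,1]+.18)<.06)&(P[:,2]>.058)&(P[:,2]<.12)
    Q=P[m]; print(cv2.minAreaRect(Q[:,:2].astype(np.float32)),Q.mean(0).round(4))
    q=Q[:,:2]-Q[:,:2].mean(0); w,v=np.linalg.eigh(q.T@q); print(np.degrees(np.arctan2(v[1,1],v[0,1])))
    m=(k["range_z"].reshape(-1)>0)&(abs(P[:,0]-.53)<.125)&(P[:,1]<-.09)&(P[:,1]>-.135)&(P[:,2]>.032)&(P[:,2]<.05)
    Q=P[m]; l=cv2.fitLine(Q[:,:2].astype(np.float32),cv2.DIST_HUBER,0,.01,.01).ravel(); print("fence line",len(Q),l,np.degrees(np.arctan(l[1]/l[0])))
    m=(k["range_z"].reshape(-1)>0)&(P[:,0]>.445)&(P[:,0]<.61)&(P[:,1]<.09)&(P[:,1]>.03)&(P[:,2]>.06)&(P[:,2]<.072)
    Q=P[m]; l=cv2.fitLine(Q[:,:2].astype(np.float32),cv2.DIST_HUBER,0,.01,.01).ravel(); print("leg line",len(Q),l,np.degrees(np.arctan(l[1]/l[0])))
E
```

```text
fence far face [ 0.6498 -0.1205  0.038 ]
fence near face [ 0.4179 -0.0996  0.038 ]
stop tl [ 0.4181 -0.0789  0.04  ]
stop tr [ 0.4151 -0.1087  0.04  ]
stop bl [ 0.4067 -0.0766  0.04  ]
leg near [0.435  0.0573 0.066 ]
leg far [0.6352 0.0417 0.066 ]
fence -5.137444242298203
leg -4.444600602674279
side fence far/near top face [ 0.6503 -0.1156  0.038 ] [ 0.4144 -0.0962  0.038 ]
((0.530125617980957, -0.1815514713525772), (0.014191415160894394, 0.0462682843208313), 9.685816764831543) [ 0.529  -0.1815  0.0798]
99.72752441411352
fence line 369 [ 0.9963525  -0.08533295  0.51940984 -0.11393719] -4.895171
leg line 536 [ 0.99632126 -0.08569663  0.5208164   0.06448881] -4.916085
((0.5282130241394043, -0.18273606896400452), (0.014686803333461285, 0.04695625603199005), 11.562823295593262) [ 0.5269 -0.1864  0.0775]
103.34673748832422
fence line 416 [ 0.9962701  -0.08628955  0.5082618  -0.11399855] -4.9501834
leg line 372 [ 0.9966214  -0.08213279  0.5107947   0.06101855] -4.711169
```

```bash
python3 - <<'E'
from h import *
O=R(np.radians(73.7))
r.movel((.513,.383,.026),O,speed=.15,f_stop=10)
s=r.sense();print(s["t"],s["tcp_pos"],s["force"])
r.command_gripper(0.0)
s=r.sense();print(s["t"],s["tcp_pos"],s["force"],s["gripper_width"]*88)
r.movel((.513,.383,.16),O,speed=.2)
th=np.radians(-4.9); fx=np.array([np.cos(th),np.sin(th),0]); fn=np.array([-np.sin(th),np.cos(th),0])
pc=np.array([.529,-.120,0])+(-.025+.005)*fx+(.022+.004)*fn
O2=R(th+np.pi/2)
r.movep(pc+[0,0,.16],O2)
s=r.sense();print(s["t"],s["tcp_pos"],s["gripper_width"]*88,pc)
for n in("top","side"):
    c=cam(n); save(c,f"pics/{n}5.png",(225,165,425,315) if n=="top" else (240,130,440,280),4)
E
```

```text
26.475 [0.51380663 0.38338479 0.02703989] [ 0.03047053 -0.04770337  0.52458799]
27.1833 [0.51302616 0.38304991 0.0260814 ] [0.22287037 0.49548997 1.08470776] 23.68820202902323
29.7333 [ 0.51148082 -0.09169738  0.15989959] 23.648942552329462 [ 0.51129393 -0.09238668  0.        ]
```

View pics/side5.png

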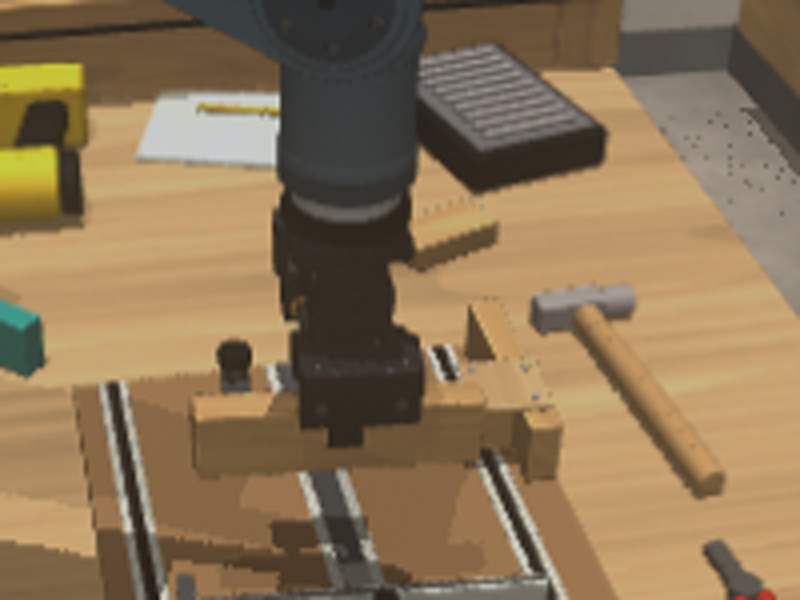

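```bash
python3 - <<'E'
from h import *
th=np.radians(-4.9); fx=np.array([np.cos(th),np.sin(th),0]); fn=np.array([-np.sin(th),np.cos(th),0])
pc=np.array([.529,-.120,0])+(-.025+.005)*fx+(.022+.004)*fn
O2=R(th+np.pi/2)
h=r.movel(pc+[0,0,.05],O2,speed=.12,f_stop=8); s=r.sense();print(h,s["t"],s["tcp_pos"],s["force"])
h=r.movel(pc+[0,0,.0425],O2,speed=.015,f_stop=3)
s=r.sense();print(h,s["t"],s["tcp_pos"],s["force"])
c=cam("side"); save(c,"pics/side6.png",(260,170,420,290),5)
c=cam("top"); save(c,"pics/top6.png",(260,170,420,290),5)
E
```

```text
False 30.9 [ 0.51193484 -0.09263278  0.05069411] [-0.32260334 -0.53109399 -0.71228105]
True 31.35 [ 0.51153093 -0.09236873  0.04390875] [0.83637898 0.3145229  4.93176046]
```

View pics/side6.png

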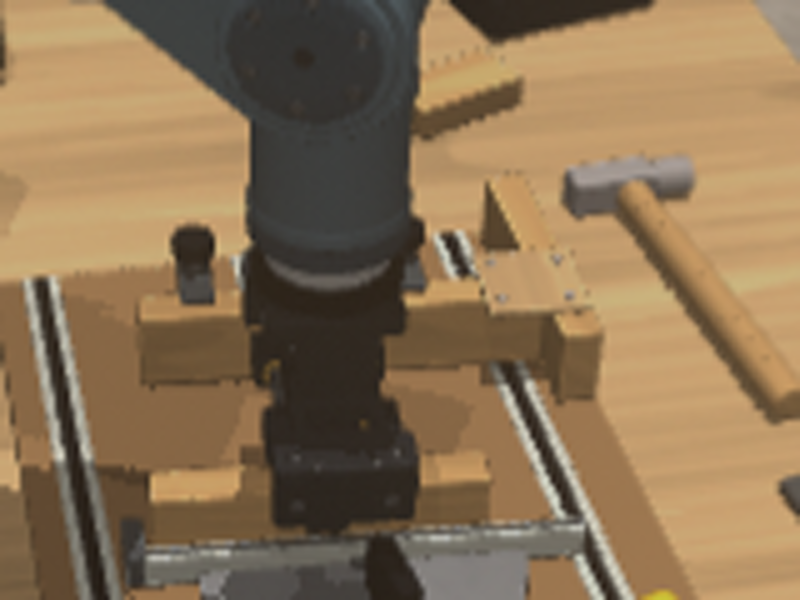

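View pics/top6.png

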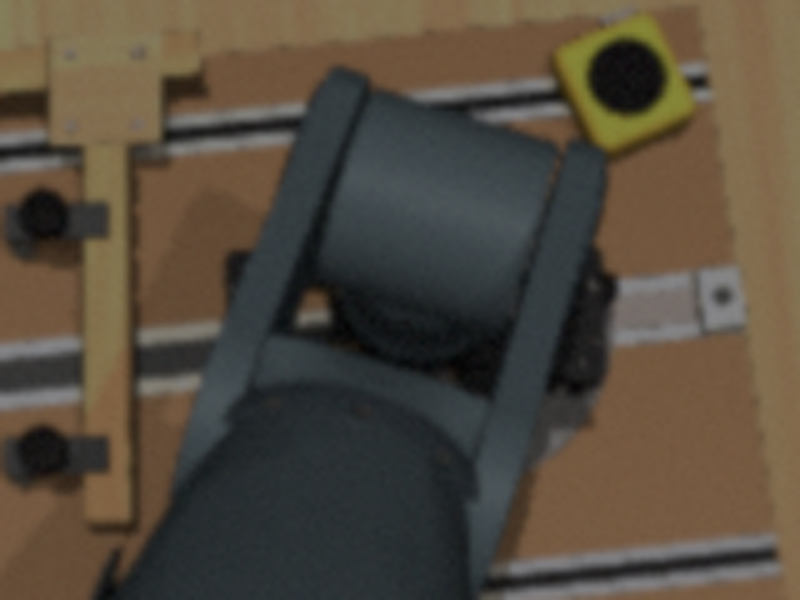

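```bash
cat >> h.py <<'E'
th=np.radians(-4.9); fx=np.array([np.cos(th),np.sin(th),0]); fn=np.array([-np.sin(th),np.cos(th),0])
PIN=np.array([.529,-.120,0])
def W(a,b,z): return PIN+a*fx+b*fn+np.array([0,0,z])
def Rt(d,eps): # jaws along fx, tip leaning toward direction d
    z=np.sin(eps)*d+np.cos(eps)*np.array([0,0,-1.]); y=fx-z*(fx@z); y/=np.linalg.norm(y)
    return np.stack([np.cross(y,z),y,z],1)
E
python3 - <<'E'
from h import *
r.command_gripper(0.45)
s=r.sense();print(s["t"],s["tcp_pos"],s["force"])
r.movel(W(-.02,.026,.10),speed=.15)
O=Rt(-fn,np.radians(1.5))
r.movep(W(-.022,.065,.10),O)
r.command_gripper(0.0)
s=r.sense();print(s["t"],s["tcp_pos"],s["gripper_width"])
r.movel(W(-.022,.062,.024),O,speed=.12,f_stop=8)
s=r.sense();print(s["t"],s["tcp_pos"],s["force"])
c=cam("side"); save(c,"pics/side7.png",(260,170,420,290),5)
E
```

```text
31.8833 [ 0.51059748 -0.09202072  0.04299098] [-0.19037344 -0.1524119   0.2682588 ]
34.5917 [ 0.51263074 -0.05334865  0.10000338] 0.003114762048817524
35.375 [ 0.51283178 -0.05649087  0.02442955] [-0.37049233  0.33866653  0.66616652]
```

View pics/side7.png

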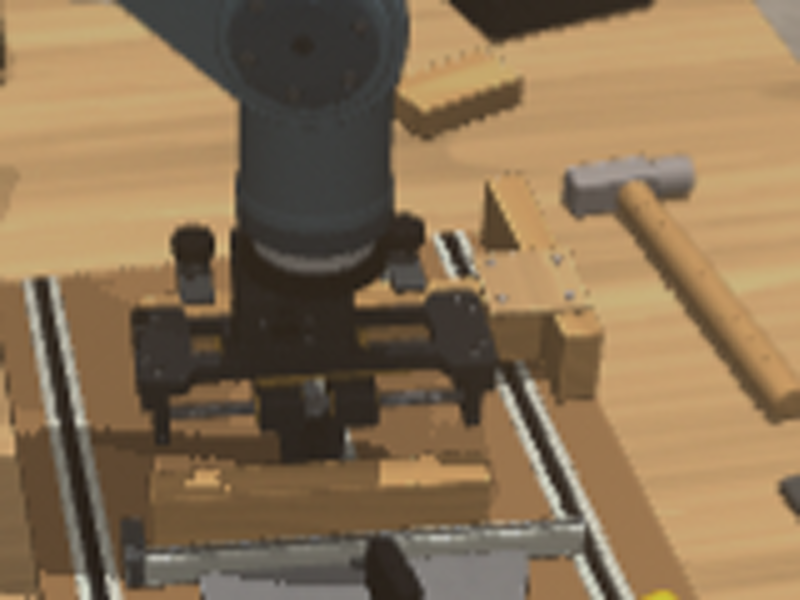

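```bash
python3 - <<'E'
from h import *
F0=favg()[0]
h=r.movel(W(-.022,.030,.024),speed=.012,f_stop=5)
s=r.sense();print(h,s["t"],s["tcp_pos"],(s["tcp_pos"]-PIN)@fn,s["force"]-F0,favg()[0]-F0)
E
```

```text
True 37.0667 [ 0.51063914 -0.07345952  0.02374948] 0.04480206530568171 [0.35193782 1.30858815 0.33724986] [0.4942188  0.98990611 0.81803412]
```

```bash
cat > push.py <<'E'
from h import *
import sys
# push along direction d from present place until force along -d in target
d={"n":-fn,"x":-fx}[sys.argv[1]]; tgt=float(sys.argv[2]); st=float(sys.argv[3])
F0=np.array(eval(sys.argv[4]))
p=r.sense()["tcp_pos"]; z=float(sys.argv[5]); p[2]=z
for i in range(25):
    p=p+d*st; r.movel(p,speed=.02); r.wait(.03)
    s=r.sense(); f=-(s["force"]-F0)@d
    print(round(s["t"],2),"fn",((s["tcp_pos"]-PIN)@fn).round(4),"fx",((s["tcp_pos"]-PIN)@fx).round(4),"F",f.round(1),s["force"].round(1))
    if f>tgt: break
    if f>2: st=min(st,.0004)
E
python3 push.py n 5.8 .0006 '[0,0,0]' .024
```

```text
37.48 fn 0.0447 fx -0.0229 F 4.9 [ 1.3  4.8 -1. ]
37.77 fn 0.0446 fx -0.0229 F 6.8 [ 2.2  6.6 -2.2]
```

```bash
python3 - <<'E'
from h import *
p=r.sense()["tcp_pos"]
r.movel(p+.012*fn,speed=.06)
r.movel(W(-.022,.062,.10),speed=.18)
O=Rt(-fx,np.radians(1.5))
r.movep(W(.10,.024,.10),O)
s=r.sense();print(s["t"],s["tcp_pos"])
c=cam("side"); save(c,"pics/side8.png",(260,170,420,290),5)
c=cam("top"); save(c,"pics/top8.png",(260,170,420,290),5)
E
```

```text
39.275 [ 0.629166   -0.10443347  0.0973392 ]
```

View pics/side8.png

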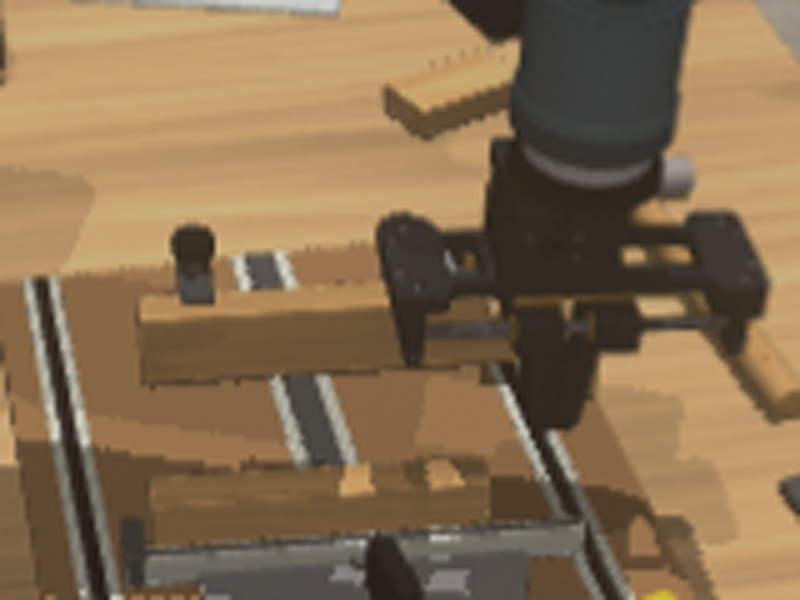

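View pics/top8.png

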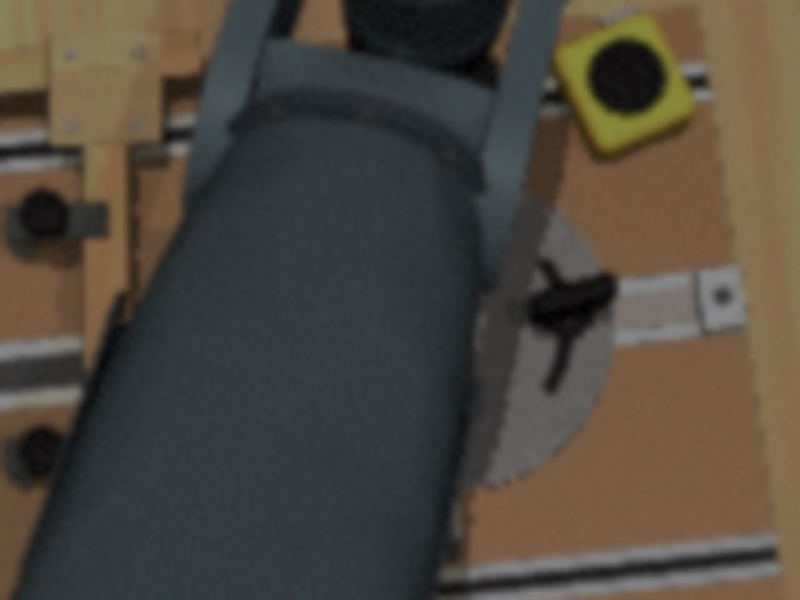

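```bash
python3 - <<'E'
from h import *
h=r.movel(W(.10,.024,.025),Rt(-fx,np.radians(1.5)),speed=.12,f_stop=8); s=r.sense();print(h,s["t"],s["tcp_pos"],s["force"])
F0=favg(3)[0]; print(F0)
h=r.movel(W(.05,.024,.025),speed=.015,f_stop=4.5)
s=r.sense();print(h,s["t"],s["tcp_pos"],(s["tcp_pos"]-PIN)@fx,s["force"])
E
```

```text
False 40.15 [ 0.63116887 -0.10475309  0.02562262] [ 0.75063129  0.21233844 -0.62155769]
[ 0.6987909   0.20171587 -0.10875029]
True 41.825 [ 0.6116278  -0.10306268  0.02507854] 0.08087908499145213 [ 3.48465876  0.25437663 -0.19403151]
```

```bash
python3 push.py x 5.8 .0005 '[0.4,0.1,0]' .025
```

```text
42.11 fn 0.0239 fx 0.0808 F 4.4 [ 4.8  0.  -0.4]
42.39 fn 0.0239 fx 0.0807 F 3.9 [ 4.3  0.5 -0.4]
42.67 fn 0.0239 fx 0.0807 F 4.6 [5.  0.5 0.1]
42.96 fn 0.0238 fx 0.0807 F 6.6 [ 7.  -0.3  0.4]
```

```bash
python3 - <<'E'
from h import *
p=r.sense()["tcp_pos"]
r.movel(p+.010*fx,speed=.06)
r.movel(W(.09,.03,.10),speed=.18)
O=Rt(-fn,np.radians(1.5))
r.movep(W(-.022,.065,.10),O)
r.movel(W(-.022,.060,.024),O,speed=.12,f_stop=8)
r.movel(W(-.022,.0475,.024),O,speed=.03,f_stop=8)
s=r.sense();print(s["t"],s["tcp_pos"],s["force"])
E
python3 push.py n 5.8 .001 '[0,0,0]' .024
```

```text
45.7583 [ 0.51113548 -0.07097952  0.02409526] [ 0.42939313 -0.1796672  -0.36175103]
46.04 fn 0.0464 fx -0.022 F -0.7 [-0.1 -0.7 -0.4]
46.33 fn 0.0453 fx -0.022 F 0.3 [ 0.3  0.3 -0.9]
46.61 fn 0.0447 fx -0.022 F 3.8 [0.6 3.8 0.7]
46.89 fn 0.0446 fx -0.022 F 4.9 [1.1 4.8 1.3]
47.17 fn 0.0446 fx -0.0221 F 7.8 [0.5 7.8 1.4]
```

Seated at the same place, and it contacted rigidly. I'll withdraw and inspect.

```bash
python3 - <<'E'
from h import *
import pickle
p=r.sense()["tcp_pos"]
r.movel(p+.012*fn,speed=.06)
r.movel(W(-.022,.062,.14),speed=.2)
r.movep((.30,.35,.25),R(np.radians(60)))
s=r.sense();print(s["t"],s["force"])
for n in("top","side"):
    c=cam(n); pickle.dump(c,open(f"{n}9.pkl","wb")); save(c,f"pics/{n}9f.png")
    save(c,f"pics/{n}9.png",(260,170,420,290) if n=="top" else (260,210,420,330),5)
c=pickle.load(open("top9.pkl","rb")); s=pickle.load(open("side9.pkl","rb"))
for k in (c,s):
    P=cloud(k).reshape(-1,3); g=k["range_z"].reshape(-1)>0
    m=g&(abs(P[:,0]-.506)<.12)&(abs(P[:,1]+.095)<.04)&(P[:,2]>.057)&(P[:,2]<.08)
    Q=P[m]; l=cv2.fitLine(Q[:,:2].astype(np.float32),cv2.DIST_HUBER,0,.01,.01).ravel()
    print("blank",cv2.minAreaRect(Q[:,:2].astype(np.float32)),np.degrees(np.arctan(l[1]/l[0])),Q[:,2].mean(),"expected",W(-.025,.022,.066))
    m=g&(P[:,0]>.445)&(P[:,0]<.61)&(P[:,1]<.09)&(P[:,1]>.03)&(P[:,2]>.06)&(P[:,2]<.072)
    Q=P[m]; l=cv2.fitLine(Q[:,:2].astype(np.float32),cv2.DIST_HUBER,0,.01,.01).ravel(); print("leg",np.degrees(np.arctan(l[1]/l[0])),Q[:,2].mean())
E
```

```text
49.9917 [-0.91188764  0.56587986 -0.50843677]
blank ((0.5063892602920532, -0.09612318873405457), (0.024459661915898323, 0.1791614294052124), 85.52559661865234) -4.6312313 0.06599565041890484 expected [ 0.50597054 -0.09594498  0.066     ]
leg -4.608289 0.0663728917235256
blank ((0.5051513910293579, -0.09474657475948334), (0.03016950935125351, 0.18002142012119293), 85.46531677246094) -4.8889327 0.06648910133063857 expected [ 0.50597054 -0.09594498  0.066     ]
leg -6.152791 0.06733958389433603
```

View pics/top9.png

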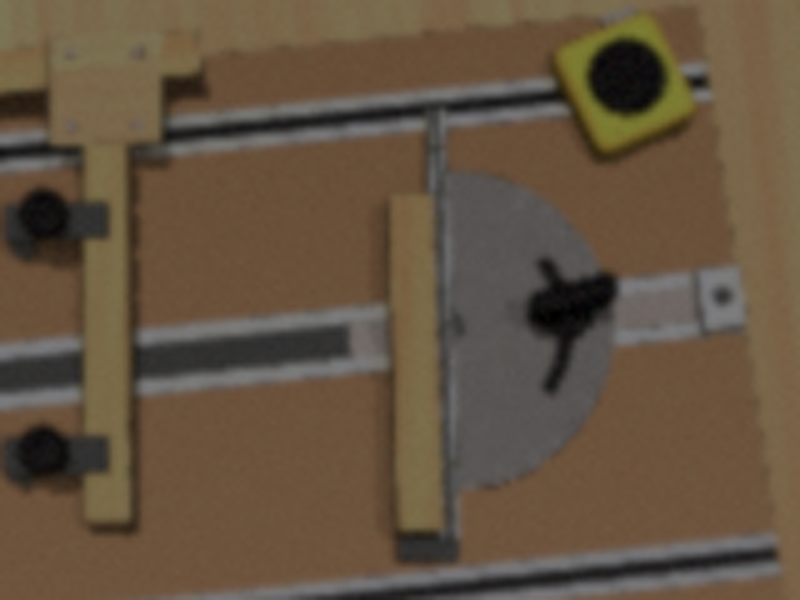

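View pics/side9.png

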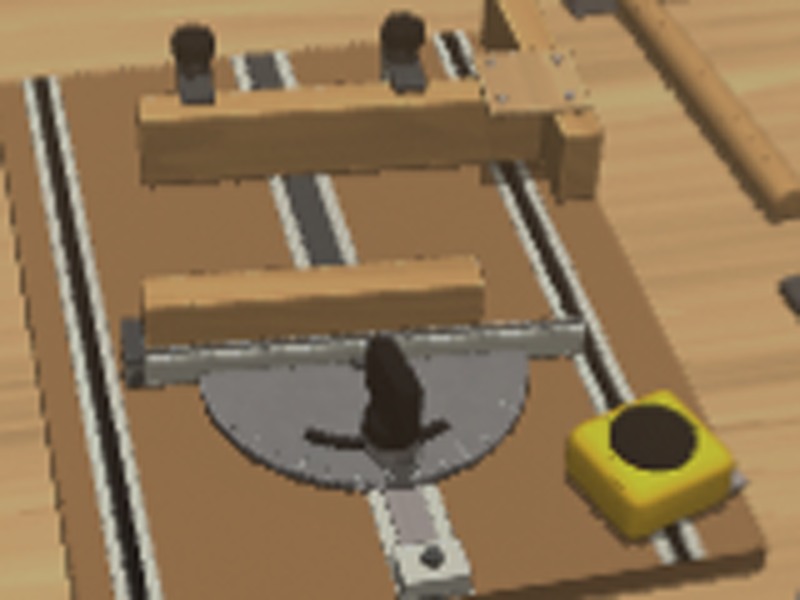

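View pics/side9f.png

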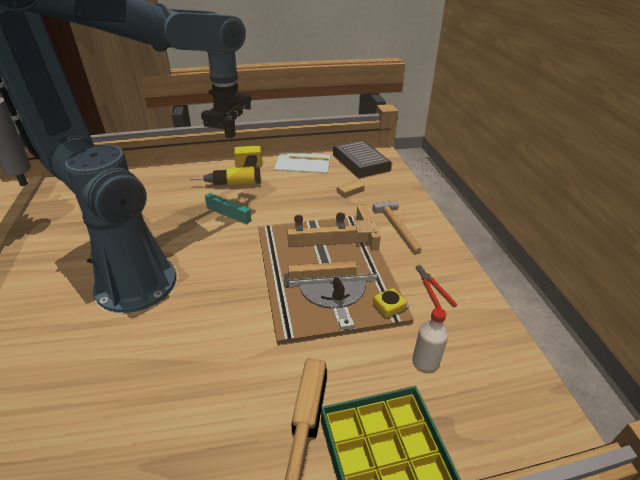

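The blank stands on edge along the fence, at top crop (415,360). Its near end is butted on the stop at (425,540). The slider is on the end stop, the paddle is turned, and nothing else has moved, so I'm handing the job in.

```bash
python3 -c "
from h import *
r.job_done(); print(r.sense()['t'])"
```

```text
the job is handed in; nothing more can be done
the job is handed in; nothing more can be done
```

The job is handed in, finished at about 50 s of the 72 s allowed.

**Gauge:**
- I pushed the gauge until the fence lay flush on the finished leg. The wrist read 7 to 9 N while I turned the handle clockwise by 1.40 rad. Take off about 2 N of track friction and the fence force is roughly 5 to 9 N. I did not measure that force directly, and the lowest readings (about 7 N) put it close to the 5 N limit.
- I then drew the locked gauge back to its end stop, where the wrist force briefly reached about 14 N.

**Blank:** I stood it on edge in front of the fence. I pressed it flush (6.8 N), butted it against the stop (6.6 N), then pressed it flush again (7.8 N), and let go.

**Last checks:**
- **Handle:** after I let go, the pictures put its angle at 1.40 rad from the top camera and about 1.34 rad from a side-camera measurement. Both are past the firm point of 1.1.
- **Fence:** -4.9° after locking. The leg measured -4.9° from the top camera and -4.7° from the side camera.
- **Blank:** -4.6° (top) and -4.9° (side). Its centre is within about 0.5 mm (top) and 1.5 mm (side) of the seated position, and its top is 66 mm above the table, as it should be.
- **Other things:** they look unmoved in the pictures.

**Disagreements:**
- The last side-camera fit of the leg gave -6.2°. I put that down to a poor fit, since the leg is fixed and its other readings were -4.4 to -4.9°.
- Several force stops tripped early, on vertical forces or brief transients. I finished those contacts in small steps while watching the force.

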